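# Take the end blank from the sloped rack and set it up for tack welding

### The job

Take the lowest steel blank out of the sloped rack, so that the next one rolls down to the stop and the rest stay in the rack. Lay the blank in the V cradle of the fixture, centred end to end, without dropping it, and let go; then take the knob of the raised hold-down arm and lower the arm gently, without letting it fall, until it rests on the blank. Leave the hammer, the brush and the weld sample plate where they are.

Things in the scene. Friction and masses are not known exactly. Their poses are not given: they have to be found in the camera images.
- blank_0: LOWEST of four identical solid steel round blanks (diameter 32, length 56 mm, about 0.35 kg), resting against the rack's stop. Origin at its centre; y is the cylinder's axis (level, across the rack); x and z turn as it rolls. Its ends overhang the rods, so it can be pinched end to end (56 mm) from above.
- blank_1: The second blank, the next up the slope, touching the lowest. Same shape, origin and axes. It rolls 32 mm down to the stop when the lowest is lifted away.
- blank_2: The third blank up the slope, same shape, origin and axes.
- blank_3: The fourth and highest blank, same shape, origin and axes.
- rack: Fixed rack: two steel rods (8 mm thick, centres 28 mm apart), slope 0.21 rad, on a base plate 200 x 85 x 6 mm. Origin on the table under the lowest blank; +x level, up-slope; +y along the blanks' axes; z up. At the low end the rods turn up as a stop, to the blank's mid height. Side guides (64 mm apart inside) begin about 36 mm up-slope of the lowest blank's centre: its ends are free.
- rack_stop (a point): Where the centre of a blank lies when it rests against the stop: 62 mm above the rack's origin, axes as the rack.
- fixture: Fixed welding fixture. Origin on the table under the middle of the cradle; a blank lies along y; +x points to the hinge; z up. Base plate 10 mm thick, x -60 to +110, y +-50 mm. Cradle: two 90-degree V plates, each 8 mm thick, at y = +-12 mm, about 61 mm wide in x, tips 53 mm above the table. Hinge cheeks at x = +80 mm, 86 mm high.
- cradle_seat (a point): Where the blank's centre lies when it is seated and centred in the V cradle: 52 mm above the fixture's origin, axes as the fixture. The blank then overhangs the V plates by 12 mm at each end.
- holddown (a joint): Angle of the hold-down arm: 0 = level, just resting on a seated blank; grows as it is raised; 1.57 = upright; starts leaning back a little at 1.65 to 1.85 and stays there; limits -0.25 to 2.0. Below about 1.2 it falls by its own weight (about 0.25 kg) unless it is held; there is no spring.
- holddown_knob (a point): Centre of the black ball knob (diameter 24 mm) at the free end of the hold-down arm (flat bar 14 x 10 mm), 125 mm from the hinge line. Level, the arm points to the fixture's -x: knob at fixture x = -45 mm, 73 mm above the table. It can be pinched from above across the fixture's y at every angle.
- holddown_hinge (a point): Point on the hinge line of the hold-down arm, which runs along the fixture's y: fixture x = +80 mm, 73 mm above the table. Axes as the fixture.
- hammer: Bystander: hammer, 260 mm long, lying to one side. Leave it.
- brush: Bystander: brush, 220 mm long, lying to the other side. Leave it.
- coupon: Bystander: weld sample plate 80 x 100 x 6 mm with four weld beads, flat on the table between rack and fixture. Origin under its centre. Leave it.
Things that resemble listed ones, but are neither listed nor needed, are in the scene too. Leave any orange or red look-alike of the fixture alone.

How it is judged:
By the outcome, as a careful person would: the job done as asked, in the order asked, and still so for the second after the job is handed in, with the robot touching nothing.
It also fails if it takes over 64 s, if anything falls off the work surface, if the arm or the gripper's body presses on something with over 40 N, if the wrist force passes 120 N, or if a joint passes its speed limit or range.

### The arm

A 6-joint arm with a two-finger parallel gripper is mounted at the origin on the work surface. World frame = base frame: x ahead of the robot, y to its left, z up, the work surface at z = 0. Lengths are in m, angles in rad, forces in N, time in s.
With the tool pointing down it reaches from about 0.275 to 0.875 m from the base axis. Payload 12.5 kg.
Tool frame: the origin (TCP) lies at the centre of the arm's flange, where the gripper is bolted on; the fingertips stand 173 mm ahead of it and the grasp point (between the pads) lies 155 mm ahead of it (robot.finger_overhang is the distance from the TCP to the fingertips, in m); x points along the fingers, z is the direction in which the jaws open and shut, and the axes are right-handed (so a half turn about x gives the same grasp; the last joint's range is limited). The gripper opens to 85 mm and grips with 20 to 120 N. Pads are 22 mm wide; open, the fingers measure 114 mm over their backs; the gripper's body (76 mm by 85 mm) begins 54 mm behind the grasp point. The pads swing forward as they close: fully open they stand 13 mm farther back than shut.
Start: joints at [-0.085, 0.351, 1.652, -0, 1.139, -0.085], TCP at [0.55, 0, 0.405] pointing down, gripper open.
Joint ranges: [-2.75, 2.75], [-0.79, 2.1], [0.01, 2.65], [-1.57, 4.71], [0.07, 3.14], [-2.87, 2.87]. Speed limits (rad/s): [2.22, 2.22, 2.79, 3.14, 3.14, 3.14].

### API

Orientations are given as a rotation vector (axis times angle).
In Python, from station import telemetry, read_camera, robot gives the robot as it stands.
- The arm moves only by the tool drive_tool, never from a script. Its argument "targets" is a list of rows, each a list of 5 numbers: the finger opening in mm, from 0 to 85.4, then the shift along the tool's x, y, z in mm, then the turn about the tool's x in rad. In form: [[fingers, tx, ty, tz, turn], ...]. A call has exactly 5 rows; each row is the pose to reach, as a shift and turn from the pose commanded when the call began, along the tool's axes at that moment; what a row does not reach only later rows make up. A row lasts 1/8 s, in which the tool goes at most 62.5 mm and 10.7 degrees, less where a joint would pass 70% of its speed; a pose out of reach is approached as far as the arm can. A call with a gripper value outside its range is refused whole. The fingers move at their own pace and stop on an object; "squeeze" is the grip in N (left out, the last holds). Time passes only in rows, so rows that repeat a pose let the fingers close, or fill a call up. It gives the time, the measured TCP pose, the force and the opening at its end, in the units of the state.
- telemetry.sense(): the state, without advancing time (a new reading comes with each control period).
- read_camera(name): name is "scene" or "side" or "wrist"; returns a dict with "image" (384x512x3 uint8, blue, green, red), "depth" (384x512 float32, m along the optical axis (not along the pixel's ray), 0 where there is no reading), "mtx" (3x3 intrinsics, pixels), "R" (3x3) and "t" (3): a world point X has camera coordinates R X + t. Camera axes: x right, y down, z forward; pixel columns grow to the right and rows downward; lengths in m; the calibration is good to about 2 mm. A picture is of the moment at which its call begins.
- robot.close_job(): hands the job in, once; it reports no verdict.
The state is a dict: "time": time; "q": joint angles; "joint_vel": joint speeds; "tau": joint torques, N m; "tool_pos": TCP position; "eef_rot": TCP orientation; "ft_force": force on the tool from outside, world axes, zero at the start; "ft_torque": the same for the moment, N m; "grip_width": finger opening in m.
Only numpy, scipy, OpenCV 4.12 (cv2) and the standard library are available. Lean on these libraries where they do the work, as an engineer would, in place of code of your own. Each camera call takes 0.05 s, during which the arm holds its last target. There are 200 camera calls.

## Working session

There is one attempt and no reset: what is moved stays moved. The work goes in short steps, Python scripts to look and compute and a tool call to move; the robot and the scene stay as the last step left them, time stands still between calls to the robot, and variables do not carry over. Pictures are saved under pics/ and viewed, about 8 in all and at most 12, crops included, and the job is handed in when it is done.

Besides the shell and the picture viewer there is one more tool, called by a JSON object that holds its "name" and its "arguments", one argument or row to a line. drive_tool: Moves the arm, as the interface text tells. Its arguments: {"type":"object","properties":{"targets":{"type":"array","items":{"type":"array","items":{"type":"number"}}},"squeeze":{"type":"number"}},"required":["targets"]}

```bash
ls; mkdir -p pics
cat > h.py <<'E'
import numpy as np, cv2
from station import telemetry, read_camera, robot
from scipy.spatial.transform import Rotation as Ro
def grab(n):
    c=read_camera(n); np.savez(f'/tmp/{n}.npz',**c); return c
def load(n): return dict(np.load(f'/tmp/{n}.npz'))
def pts(c):
    d=c['depth']; v,u=np.indices(d.shape); K=c['mtx']
    P=np.stack([(u-K[0,2])/K[0,0]*d,(v-K[1,2])/K[1,1]*d,d],-1)
    return (P-c['t'])@c['R']   # R^T (P-t)
def ray(c,uv,z):
    K=c['mtx'];d=c['R'].T@np.linalg.inv(K)@np.array([uv[0],uv[1],1.]);o=-c['R'].T@c['t']
    return o+d*(z-o[2])/d[2]
def proj(c,X):
    p=c['mtx']@(c['R']@np.asarray(X)+c['t']); return p[:2]/p[2]
def st():
    s=telemetry.sense(); M=Ro.from_rotvec(s['eef_rot']).as_matrix()
    print('t',s['time'],'tcp',np.round(s['tool_pos'],4),'x',M[:,0].round(3),'y',M[:,1].round(3),'z',M[:,2].round(3),'F',np.round(s['ft_force'],1),'w',round(s['grip_width'],4)); return s,M
E
python3 - <<'E'
from h import *
st()
for n in ['scene','side','wrist']:
    c=grab(n); cv2.imwrite(f'pics/{n}0.png',c['image']); print(n,-c['R'].T@c['t'],c['R'][2])
E
```

```text
pics
t 0.0 tcp [0.5499 0.     0.4041] x [-0.001  0.    -1.   ] y [-0.  1.  0.] z [ 1.     0.    -0.001] F [0.2 0.9 0.5] w 0.0858
scene [0.99041657 0.17828833 1.06665645] [-0.48818735 -0.13860966 -0.86166146]
side [0.27121808 0.87156032 0.98497519] [ 0.12339802 -0.69156099 -0.71169961]
wrist [0.55047631 0.08266843 0.37365742] [-4.56075954e-04 -3.18270908e-01 -9.47999695e-01]
```

View pics/scene0.png

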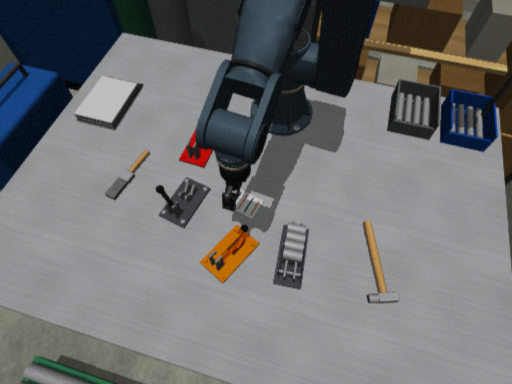

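View pics/side0.png

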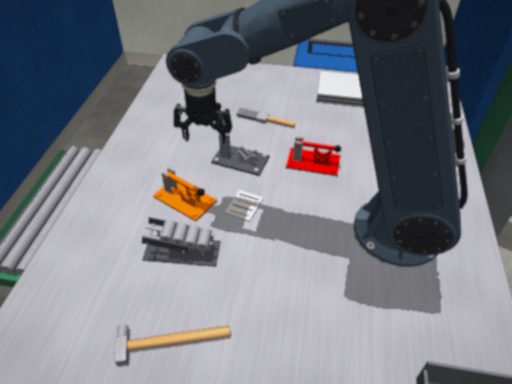

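The scene view shows the grey fixture at about (185,202), with its raised knob at (161,190). The rack is at (292,255), its low end at the bottom. I'll ignore the orange (230,252) and red (200,150) look-alikes. Next I'll crop closer.

Run:
```python
from h import *
s=load('scene');d=load('side')
def crop(c,u0,v0,w,h,k): return cv2.resize(c['image'][v0:v0+h,u0:u0+w],None,fx=k,fy=k,interpolation=cv2.INTER_CUBIC)
a=crop(s,150,170,100,70,4); b=crop(s,250,210,100,90,4)[:280]
e=crop(d,200,125,100,70,4); f=crop(d,130,205,100,70,4)
cv2.imwrite('pics/crops0.png',np.vstack([np.hstack([a,b]),np.hstack([e,f])]))
P=pts(s)
for uv in [(292,250),(185,202),(161,190),(250,205)]:
    print(uv,P[uv[1],uv[0]].round(3),s['image'][uv[1],uv[0]])
```

```text
(292, 250) [0.603 0.18  0.093] [112 113 112]
(185, 202) [ 0.505 -0.209  0.009] [66 62 63]
(161, 190) [ 0.577 -0.218  0.202] [12 12 11]
(250, 205) [0.452 0.006 0.006] [113 116 108]
```

View pics/crops0.png

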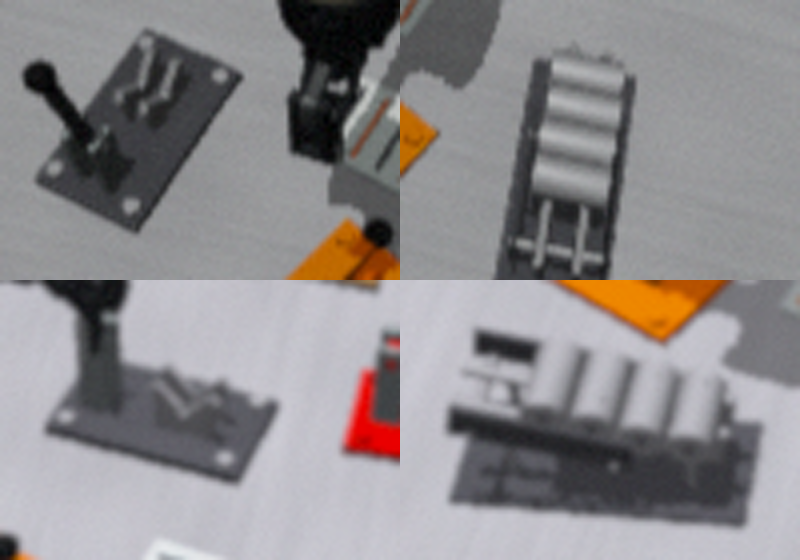

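The top-left crop shows the fixture plate with corners near scene px (187,178), (210,189), (184,228) and (160,215). The V plates are at about (187,191) and the hinge end is at lower left. In the right-hand crops, the rack's stop tips are at the end nearer the robot (scene about (293,222)), so the lowest blank is the one nearest the robot. Measuring now.

```bash
cat >> h.py <<'E'
def plate(c,uv0,z,box,lo=40,hi=90,k=5):
    im=c['image'].astype(int); g=im.mean(2); m=((g>lo)&(g<hi)&(np.ptp(im,axis=2)<25)).astype(np.uint8)
    mm=np.zeros_like(m);u0,v0,u1,v1=box;mm[v0:v1,u0:u1]=m[v0:v1,u0:u1]
    mm=cv2.morphologyEx(mm,cv2.MORPH_CLOSE,np.ones((k,k)))
    cs,_=cv2.findContours(mm,cv2.RETR_EXTERNAL,cv2.CHAIN_APPROX_NONE); ct=max(cs,key=cv2.contourArea)[:,0]
    W=np.array([ray(c,p,z)[:2] for p in ct]); return W,ct
E
python3 - <<'E'
from h import *
for n,box in [('scene',(155,174,214,230)),('side',(207,158,275,175+25))]:
    c=load(n);
    W,ct=plate(c,None,.010,box,30,100); H=cv2.convexHull((W*1000).astype(np.float32))
    print(n,'fixt',cv2.minAreaRect(H),cv2.boxPoints(cv2.minAreaRect(H)).round(1).tolist())
# points with heights: blanks tops
for n,box in [('scene',(270,215,315,290)),('side',(140,215,225,265))]:
    c=load(n);P=pts(c);u0,v0,u1,v1=box;Q=P[v0:v1,u0:u1].reshape(-1,3)
    q=Q[(Q[:,2]>.06)&(Q[:,2]<.2)]; 
    r=cv2.minAreaRect((q[:,:2]*1000).astype(np.float32)); print(n,'blanks',r,len(q))
    for lo in range(500,740,12):
        b=q[(q[:,0]*1000>lo)&(q[:,0]*1000<=lo+12)]
        if len(b):print(lo,b.max(0).round(3),b.min(0).round(3),len(b))
    W,ct=plate(c,None,.006,box,30,85); r=cv2.minAreaRect((W*1000).astype(np.float32)); print('rackplate',r)
E
```

```text
scene fixt ((495.9306335449219, -244.11517333984375), (171.36434936523438, 170.80308532714844), 79.01661682128906) [[395.79998779296875, -312.0], [563.4000244140625, -344.5], [596.0999755859375, -176.3000030517578], [428.3999938964844, -143.6999969482422]]
side fixt ((494.5292053222656, -171.73855590820312), (180.9325714111328, 76.83601379394531), 10.556928634643555) [[398.6000061035156, -150.5], [412.6000061035156, -226.10000610351562], [590.5, -192.89999389648438], [576.4000244140625, -117.4000015258789]]
scene blanks ((587.8685913085938, 182.43515014648438), (179.88699340820312, 71.41422271728516), 4.201174736022949) 951
500 [0.512 0.201 0.077] [0.501 0.147 0.065] 25
512 [0.524 0.204 0.082] [0.512 0.148 0.073] 62
524 [0.536 0.205 0.081] [0.524 0.148 0.067] 69
536 [0.548 0.207 0.087] [0.536 0.152 0.076] 48
548 [0.56  0.214 0.088] [0.548 0.147 0.066] 86
560 [0.572 0.215 0.089] [0.56  0.145 0.069] 54
572 [0.584 0.217 0.094] [0.572 0.148 0.065] 74
584 [0.596 0.216 0.094] [0.584 0.147 0.064] 95
596 [0.607 0.218 0.099] [0.596 0.149 0.07 ] 54
608 [0.62  0.219 0.103] [0.608 0.15  0.066] 8
[... 584 characters left out ...]
.524 0.149 0.06 ] 83
536 [0.548 0.211 0.086] [0.536 0.147 0.06 ] 122
548 [0.56  0.217 0.087] [0.548 0.156 0.06 ] 104
560 [0.572 0.218 0.09 ] [0.56  0.145 0.061] 110
572 [0.584 0.219 0.094] [0.572 0.155 0.061] 130
584 [0.596 0.221 0.092] [0.584 0.156 0.061] 102
596 [0.608 0.222 0.101] [0.596 0.148 0.061] 148
608 [0.62  0.222 0.1  ] [0.608 0.155 0.06 ] 128
620 [0.632 0.223 0.099] [0.62  0.159 0.061] 74
632 [0.644 0.227 0.088] [0.632 0.152 0.061] 84
644 [0.656 0.226 0.091] [0.644 0.151 0.061] 93
656 [0.668 0.226 0.094] [0.656 0.153 0.063] 117
668 [0.679 0.225 0.093] [0.668 0.155 0.066] 53
rackplate ((590.9429321289062, 186.51034545898438), (207.193603515625, 86.6546630859375), 11.5580415725708)
```

Run:
```python
from h import *
c=load('scene')
cor=[(187,177.5),(210.5,188.75),(184.5,228),(159.5,215.5)]
X=np.array([ray(c,p,.010)[:2] for p in cor]); print(X.round(4)); print(np.linalg.norm(np.roll(X,-1,0)-X,axis=1).round(4))
d=load('side') # crop side corners
cor2=[(200+47/4,125+(428-280)/4),(200+235/4,125+(480-280)/4),(200+277/4,125+(403-280)/4)]
X2=np.array([ray(d,p,.010)[:2] for p in cor2]);print(X2.round(4))
for n,A in(('scene',X),('side',X2[[2,1,0]])):
    h0=A[2]-A[1];h0/=np.linalg.norm(h0); 
    if n=='scene':
        h1=A[3]-A[0];h1/=np.linalg.norm(h1);print('h1',h1)
    print(n,'xdir',h0,np.degrees(np.arctan2(*h0[::-1])))
xd=X[2]-X[1]+X[3]-X[0];xd/=np.linalg.norm(xd);ctr=X.mean(0);O=ctr-.025*xd;print('O',O,'ctr',ctr)
for n in('scene','side'):
    c=load(n);P=pts(c).reshape(-1,3);
    k=P[(np.linalg.norm(P[:,:2]-[.57,-.21],axis=1)<.1)&(P[:,2]>.1)&(P[:,2]<.25)]
    print(n,'knob',k[k[:,2]>.18].mean(0).round(4),k[:,2].max(),len(k))
    v=P[(np.linalg.norm(P[:,:2]-O,axis=1)<.045)&(P[:,2]>.03)&(P[:,2]<.06)]; print('V',v.mean(0),len(v), v[:,2].max())
```

```text
[[ 0.4114 -0.2391]
 [ 0.4315 -0.1434]
 [ 0.5958 -0.1737]
 [ 0.577  -0.2707]]
[0.0979 0.1671 0.0988 0.1686]
[[ 0.5874 -0.1734]
 [ 0.4259 -0.1408]
 [ 0.407  -0.2386]]
h1 [ 0.98238482 -0.18686913]
scene xdir [ 0.98339626 -0.18147121] -10.4554654868434
side xdir [ 0.98015781 -0.19821876] -11.432816201940398
O [ 0.47933029 -0.20211281] ctr [ 0.50390259 -0.20671738]
scene knob [ 0.574  -0.2234  0.2024] 0.20982386308269377 116
V [ 0.47449294 -0.20637413  0.0418822 ] 118 0.05617300385577622
side knob [ 0.5678 -0.2212  0.2   ] 0.2088145949345355 55
V [ 0.47775308 -0.20508575  0.04096991] 138 0.05489034656367662
```

{"name": "drive_tool", "arguments": {
  "targets": [
    [85,0,40,0,-0.18],
    [85,0,80,0,-0.36],
    [85,0,120,0,-0.54],
    [85,0,150,0,-0.72],
    [85,0,170,-10,-0.9]
  ]
}}

```text
time: 0.78
tool_pos: [0.5399, 0.1714, 0.4043]
eef_rot: [-0.708, 1.453, 0.708]
ft_force: [-0.6, -0.2, 1.0]
grip_width: 0.0849
```

```bash
cat >> h.py <<'E'
def go(G,ang,down=True):
    "shift (mm) & turn to bring grasp point (155 ahead) to G with tool z at world angle ang(deg), pointing down"
    s,M=st(); T=np.array(G)+[0,0,.155]
    sh=M.T@(T-s['tool_pos'])*1000
    a=np.degrees(np.arctan2(M[1,2],M[0,2])); print('shift',sh.round(1),'turn',np.radians(-(ang-a)).round(3),'q',np.round(s['q'],2))
E
python3 - <<'E'
from h import *
go([.519,.177,.20],94.6)
E
```

```text
t 0.775 tcp [0.5399 0.1714 0.4043] x [-0. -0. -1.] y [-0.788  0.616  0.   ] z [ 0.616  0.788 -0.   ] F [-0.6 -0.2  1. ] w 0.0849
shift [49.3 19.9 -8.4] turn -0.744 q [ 0.23  0.38  1.61  0.    1.15 -0.68]
```

{"name": "drive_tool", "arguments": {
  "targets": [
    [85,0,20,-8,-0.18],
    [85,0,20,-8,-0.36],
    [85,0,20,-8,-0.54],
    [85,0,20,-8,-0.72],
    [85,0,20,-8,-0.744]
  ]
}}

```text
time: 1.4
tool_pos: [0.5193, 0.1762, 0.4045]
eef_rot: [-1.263, 1.174, 1.263]
ft_force: [0.5, 0.8, 0.3]
grip_width: 0.0851
```

Run:
```python
from h import *
go([.519,.177,.20],94.6)
c=grab('wrist');cv2.imwrite('pics/w1.png',c['image'])
print(proj(c,[.519,.177,.078]))
```

```text
t 1.4 tcp [0.5193 0.1762 0.4045] x [-0. -0. -1.] y [-0.997 -0.073  0.   ] z [-0.073  0.997 -0.   ] F [0.5 0.8 0.3] w 0.0851
shift [49.5  0.2  0.8] turn -0.007 q [ 0.24  0.35  1.66  0.    1.14 -1.4 ]
[255.44149467 176.02531737]
```

View pics/w1.png

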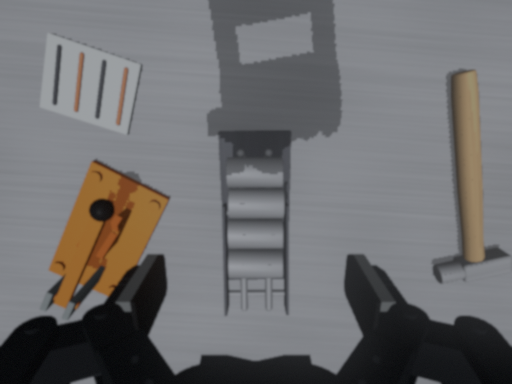

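The wrist view shows four blanks in the rack. The lowest is at about (256,172), spanning u 227–284, and the upper three follow down the picture. I'll measure it from wrist depth.

Run:
```python
from h import *
from scipy.optimize import least_squares
c=load('wrist');P=pts(c);Q=P[135:285,215:300].reshape(-1,3)
q=Q[Q[:,2]>.066]
a=np.radians(4.6)
for a_deg in [None]:
    r=cv2.minAreaRect((q[:,:2]*1000).astype(np.float32));print(r)
# 4 cylinders chain: params x0,z0(lowest centre), yaw, slope fixed
y0=.177
def res(p):
    x0,z0,yaw,off=p;s=(q[:,0]-x0)*np.cos(yaw)+(q[:,1]-y0)*np.sin(yaw)
    d=[np.hypot(s-k*.032*np.cos(.21),q[:,2]-z0-k*.032*np.sin(.21))-.016 for k in range(4)]
    d=np.array(d);i=np.abs(d).argmin(0);return d[i,np.arange(len(i))]
f=least_squares(res,[.519,.062,a,0],loss='soft_l1',f_scale=.001);print('fit',f.x,np.degrees(f.x[2]),np.abs(res(f.x)).mean())
x0,z0,yaw,_=f.x
# lateral extent of lowest blank
t=-(q[:,0]-x0)*np.sin(yaw)+(q[:,1]-y0)*np.cos(yaw);s=(q[:,0]-x0)*np.cos(yaw)+(q[:,1]-y0)*np.sin(yaw)
for k in range(4):
    m=(abs(s-k*.0313)<.009)&(q[:,2]>z0+k*.0067+.008);print(k,np.percentile(t[m],[1,50,99]).round(4),m.sum())
g=cv2.cvtColor(c['image'],cv2.COLOR_BGR2GRAY).astype(int)
print(g[170:176,218:295].mean(0).astype(int))
print(ray(c,(227,173),.07),ray(c,(284,173),.07)); print(g[140:200,250:262].mean(1).astype(int))
```

```text
((543.1760864257812, 177.9083251953125), (209.77772521972656, 69.49388885498047), 4.955409526824951)
fit [0.51867154 0.06166647 0.08442989 0.        ] 4.8374762945957 0.0029040946940882503
0 [-0.0281 -0.0004  0.027 ] 1007
1 [-0.0274  0.0002  0.0279] 953
2 [-0.0282 -0.0011  0.0268] 896
3 [-0.0288 -0.0015  0.0259] 838
[128 117 100  87  84  83  84  88  95 103 107 107 109 114 120 123 123 123
 123 122 122 124 129 131 133 137 142 145 146 145 145 145 145 144 144 144
 144 143 142 140 138 136 134 129 123 120 120 119 119 119 118 116 113 112
 112 112 111 112 113 117 122 124 123 121 111  95  83  80  80  81  83  93
 111 126 132 133 133]
[0.52013274 0.14851334 0.07      ] [0.51595722 0.20545338 0.07      ]
[ 52  53  53  53  52  52  52  52  53  52  53  53  53  53  53  53  55  60
  65  71  75  78  81  84  88  93  98 103 111 119 127 136 142 145 146 145
 144 142 138 134 130 127 123 119 114 107  96  81  69  69  76  85  92  98
 103 108 114 118 123 127]
```

{"name": "drive_tool", "arguments": {
  "targets": [
    [85,45,0.5,0.5,-0.012],
    [85,90,0.5,0.5,-0.012],
    [85,135,0.5,0.5,-0.012],
    [85,170,0.5,0.5,-0.012],
    [85,193,0.5,0.5,-0.012]
  ],
  "squeeze": 60
}}

```text
time: 2.08
tool_pos: [0.5185, 0.1765, 0.2099]
eef_rot: [-1.268, 1.171, 1.27]
ft_force: [0.2, 0.0, 0.4]
grip_width: 0.0851
```

Run:
```python
from h import *
go([.5187,.1767,.056],94.8)
c=grab('wrist');cv2.imwrite('pics/w2.png',c['image'])
```

```text
t 2.075 tcp [0.5185 0.1765 0.2099] x [-0.002 -0.    -1.   ] y [-0.997 -0.081  0.002] z [-0.081  0.997 -0.   ] F [0.2 0.  0.4] w 0.0851
shift [-1.1 -0.2  0.2] turn -0.003 q [ 0.24  0.62  1.79 -0.    0.73 -1.41]
```

View pics/w2.png

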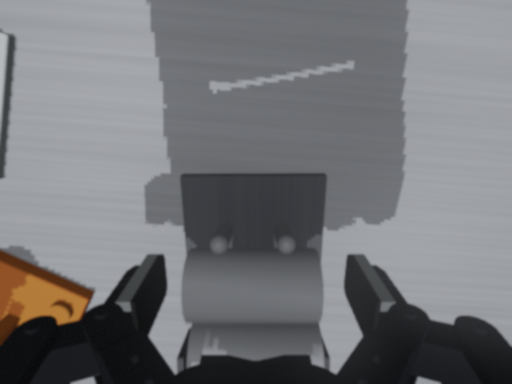

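The lowest blank (u 183–323, v 250–322) sits between the open fingers, and the stop tips are visible at (219,244) and (287,244). Closing now.

{"name": "drive_tool", "arguments": {
  "targets": [
    [70,0,0,0,0],
    [58,0,0,0,0],
    [50,0,0,0,0],
    [50,0,0,0,0],
    [50,0,0,0,0]
  ],
  "squeeze": 60
}}

```text
time: 2.75
tool_pos: [0.5192, 0.1766, 0.2132]
eef_rot: [-1.272, 1.166, 1.27]
ft_force: [-1.6, -1.8, 6.5]
grip_width: 0.055
```

{"name": "drive_tool", "arguments": {
  "targets": [
    [50,0,0,0,0],
    [50,-3,0,0,0],
    [50,-8,0,0,0],
    [50,-14,0,0,0],
    [50,-20,0,0,0]
  ]
}}

```text
time: 3.38
tool_pos: [0.5188, 0.1767, 0.2322]
eef_rot: [-1.272, 1.168, 1.272]
ft_force: [-0.9, -0.6, -3.5]
grip_width: 0.0554
```

Run:
```python
from h import *
st()
c=grab('wrist');cv2.imwrite('pics/w3.png',c['image'])
```

```text
t 3.375 tcp [0.5188 0.1767 0.2322] x [-0.  0. -1.] y [-0.996 -0.085  0.   ] z [-0.085  0.996  0.   ] F [-0.9 -0.6 -3.5] w 0.0554
```

View pics/w3.png

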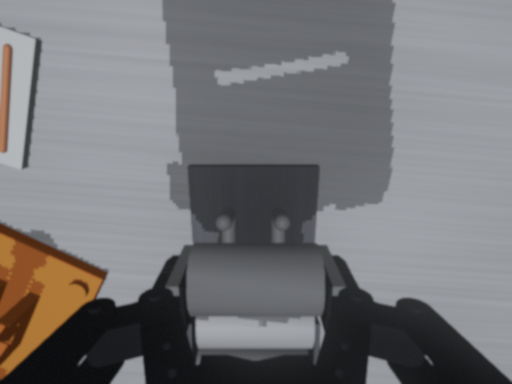

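Blank held (weight reads 3.5 N) and the stop is clear. Lifting and moving to the fixture.

{"name": "drive_tool", "arguments": {
  "targets": [
    [50,-25,0,0,0],
    [50,-60,0,0,0],
    [50,-100,0,0,0],
    [50,-140,0,0,0],
    [50,-170,0,0,0]
  ]
}}

```text
time: 4.05
tool_pos: [0.5187, 0.1766, 0.4037]
eef_rot: [-1.272, 1.166, 1.271]
ft_force: [0.7, 0.2, -4.8]
grip_width: 0.0551
```

Run:
```python
from h import *
go([.479,-.202,.25],79.4)
```

```text
t 4.05 tcp [0.5187 0.1766 0.4037] x [ 0.002  0.    -1.   ] y [-0.996 -0.085 -0.002] z [-0.085  0.996  0.   ] F [ 0.7  0.2 -4.8] w 0.0551
shift [  -1.5   71.8 -373.9] turn 0.27 q [ 0.24  0.35  1.66 -0.    1.13 -1.41]
```

{"name": "drive_tool", "arguments": {
  "targets": [
    [50,0,10,-55,0.05],
    [50,0,20,-110,0.1],
    [50,0,30,-165,0.16],
    [50,0,35,-220,0.22],
    [50,0,40,-270,0.27]
  ]
}}

```text
time: 4.68
tool_pos: [0.5015, -0.0976, 0.4021]
eef_rot: [-1.071, 1.291, 1.07]
ft_force: [1.1, 0.5, -4.6]
grip_width: 0.0552
```

Run:
```python
from h import *
go([.479,-.202,.25],79.4)
for n in ('wrist','side','scene'):
    c=grab(n)
    if n=='wrist': cv2.imwrite('pics/w4.png',c['image'])
```

```text
t 4.675 tcp [ 0.5015 -0.0976  0.4021] x [ 0.001 -0.    -1.   ] y [-0.983  0.186 -0.001] z [ 0.186  0.983 -0.   ] F [ 1.1  0.5 -4.6] w 0.0552
shift [  -2.9    2.7 -106.8] turn -0.002 q [-0.28  0.28  1.75  0.    1.1  -1.67]
```

View pics/w4.png

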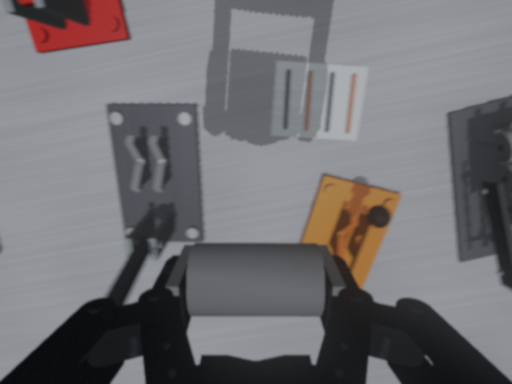

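The wrist view shows the fixture plate at u 107–203, v 103–241, with the two V plates at about (137,163) and (158,163) and the hold-down arm leaning back at lower left. The coupon and the orange look-alike are untouched. Refining the fixture pose now.

Run:
```python
from h import *
c=load('wrist')
im=c['image'].astype(int);g=im.mean(2)
W,ct=plate(c,None,.010,(98,95,210,225),20,100)
m=np.zeros(g.shape,np.uint8);
H=W*1000
# edges: left, right, top from contour pixels; fit lines in world
def fit(sel):
    p=H[sel].astype(np.float32);vx,vy,x,y=cv2.fitLine(p,cv2.DIST_HUBER,0,.01,.01).ravel();
    if vx<0 and abs(vx)>abs(vy): vx,vy=-vx,-vy
    return np.array([vx,vy]),np.array([x,y]),len(p)
u,v=ct.T
L=fit((u<125)&(v>115)&(v<215));R=fit((u>190)&(v>115)&(v<220));T=fit((v<110)&(u>115)&(u<190))
for n,l in zip('LRT',(L,R,T)):print(n,l[0],np.degrees(np.arctan2(l[0][1],l[0][0])),l[1],l[2])
xd=L[0]+R[0];xd/=np.linalg.norm(xd);yd=np.array([-xd[1],xd[0]])
tl,tr=T[1]@xd,None
yc=(L[1]@yd+R[1]@yd)/2;print('width',(R[1]-L[1])@yd,'yaw',np.degrees(np.arctan2(xd[1],xd[0])))
xo=T[1]@xd+60;O=xd*xo+yd*yc;print('O plate',O)
P=pts(c);q=P[125:200,118:178].reshape(-1,3)*1000;q=q[(q[:,2]>22)&(q[:,2]<60)]
f=np.c_[(q[:,:2]-O)@xd,(q[:,:2]-O)@yd,q[:,2]]
print('V pts: x',f[:,0].min(),f[:,0].max(),'y',np.percentile(f[:,1],[1,50,99]),'z',f[:,2].max(),len(f))
for lo in range(-36,36,6):
    b=f[(f[:,0]>=lo)&(f[:,0]<lo+6)]
    if len(b):print(lo,len(b),np.percentile(b[:,2],[50,95]).round(1),b[:,1].mean().round(1))
# held blank
q=P[245:315,190:325].reshape(-1,3)*1000;s,M=st();r=(q-s['tool_pos']*1000)@M
r=r[(r[:,0]>120)&(r[:,0]<190)];print('blank tool: x min',np.percentile(r[:,0],[1,50]),'y',np.percentile(r[:,1],[1,50,99]),'z',np.percentile(r[:,2],[1,50,99]))
from scipy.optimize import least_squares
rr=r[r[:,0]<160]
k=least_squares(lambda p:np.hypot(rr[:,0]-p[0],rr[:,1]-p[1])-16,[155,0],loss='soft_l1');print('axis x,y tool',k.x,np.abs(k.fun).mean())
```

```text
L [ 0.9808445  -0.19479235] -11.232594 [ 481.80972 -260.2169 ] 110
R [ 0.98166525 -0.190613  ] -10.988561 [ 486.2738  -161.99251] 104
T [0.18607554 0.9825354 ] 79.27615 [ 418.01974 -189.59796] 74
width 97.243614 yaw -11.110577
O plate [ 475.2801  -209.38405]
V pts: x -31.147265899805785 30.23199807012355 y [-14.99770033  -6.82984291  17.21241194] z 54.12810715337025 1408
-36 20 [46.4 48. ] 3.2
-30 172 [48.6 52.8] 1.4
-24 171 [47.1 52.9] 2.0
-18 148 [41.7 46.6] 2.1
-12 107 [36.6 40.1] 1.8
-6 86 [28.6 34.9] 2.2
0 130 [32.3 35.7] 1.8
6 144 [38.1 42. ] 1.3
12 169 [43.3 47.8] 2.2
18 189 [48.  52.8] 2.2
24 70 [48.3 51.8] 2.0
30 2 [45.3 45.6] 10.8
t 4.825 tcp [ 0.5017 -0.0976  0.4018] x [ 0. -0. -1.] y [-0.982  0.187 -0.   ] z [ 0.187  0.982 -0.   ] F [-0.7  0.7 -3.4] w 0.0556
blank tool: x min [134.59475463 137.91804904] y [-7.30508639  9.24021953 17.06468007] z [-25.24592939   1.63831805  28.52077525]
axis x,y tool [151.37427752   0.76945494] 0.452476177461164
```

{"name": "drive_tool", "arguments": {
  "targets": [
    [50,0,0,-40,0],
    [50,0,1,-80,0],
    [50,0,2,-110,0],
    [50,0,2,-110,0],
    [50,0,2,-110,0]
  ]
}}

```text
time: 5.45
tool_pos: [0.48, -0.2025, 0.4017]
eef_rot: [-1.072, 1.29, 1.073]
ft_force: [0.0, 0.2, -4.2]
grip_width: 0.0555
```

```bash
cat > fx.py <<'E'
from h import *
s,M=st()
c=grab('wrist');cv2.imwrite('pics/w5.png',c['image'])
xd=np.array([np.cos(np.radians(-10.9)),np.sin(np.radians(-10.9))]);yd=np.array([-xd[1],xd[0]])
O=np.array([476,-206.])
for n in('wrist','scene','side'):
    c=load(n);P=pts(c).reshape(-1,3)*1000
    q=P[(np.abs((P[:,:2]-O)@xd)<45)&(np.abs((P[:,:2]-O)@yd)<30)&(P[:,2]>24)&(P[:,2]<58)]
    f=np.c_[(q[:,:2]-O)@xd,(q[:,:2]-O)@yd,q[:,2]]
    if len(f)<50: continue
    print(n,len(f),'x',np.percentile(f[:,0],[1,99]).round(1),'y',np.percentile(f[:,1],[1,50,99]).round(1),'z',np.percentile(f[:,2],99))
    # upper V surface: z = b+|x-x0| ; fit on per-bin high percentile
    xs=np.arange(-24,25,3);b=np.array([np.percentile(f[abs(f[:,0]-x)<1.5,2],90) if (abs(f[:,0]-x)<1.5).sum()>4 else np.nan for x in xs])
    ok=~np.isnan(b)&(b<51)
    from scipy.optimize import least_squares
    k=least_squares(lambda p:p[1]+np.abs(xs[ok]-p[0])-b[ok],[0,30],loss='soft_l1');print('  V x0',k.x.round(2),b.round(1))
E
python3 fx.py
```

```text
t 5.45 tcp [ 0.48   -0.2025  0.4017] x [-0.  0. -1.] y [-0.983  0.183  0.   ] z [0.183 0.983 0.   ] F [ 0.   0.2 -4.2] w 0.0555
wrist 866 x [-30.8  28.4] y [-18.4 -10.6  13. ] z 53.23029808689038
  V x0 [-0.59 30.81] [53.4 51.  48.1 45.6 42.4 39.2 35.7 33.3 28.9 34.4 38.  40.7 43.6 46.7
 49.  52.9 52.3]
scene 144 x [-28.5  28. ] y [-18.9   5.1  14.8] z 53.411639383871616
  V x0 [ 0.36 30.79] [52.6 51.5 50.  43.9 44.  40.5 37.4 31.5  nan  nan  nan 38.9 42.7 44.9
 49.3 53.1 52.8]
side 179 x [-28.6  28.7] y [-19.5   8.   18.3] z 54.3243895506366
  V x0 [ 0.38 28.89] [50.9 49.7 46.9 46.2 41.6 38.3 36.6 31.1 30.  32.1 34.1 37.4 39.3 44.1
 48.3 48.7 54.3]
```

View pics/w5.png

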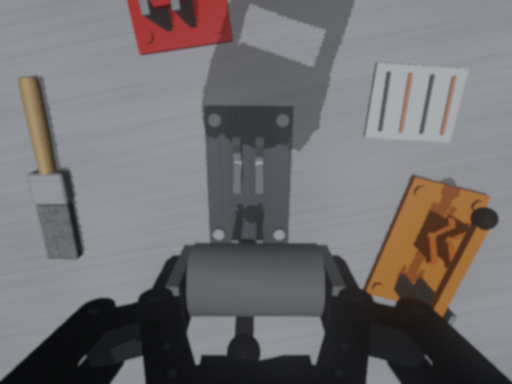

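Looking from above: the fixture plate spans u 205–293, the V plates are at (237,165) and (259,165), and the knob is at (243,348) behind the held blank. Next is fixing the cradle's lateral centre.

Run:
```python
from h import *
c=load('wrist')
W,ct=plate(c,None,.010,(195,98,305,240),15,93);H=W*1000;u,v=ct.T
def fit(sel):
    p=H[sel].astype(np.float32);vx,vy,x,y=cv2.fitLine(p,cv2.DIST_HUBER,0,.01,.01).ravel();return np.array([vx,vy])*np.sign(vx),np.array([x,y]),len(p)
L=fit((u<216)&(v>115)&(v<225));R=fit((u>283)&(v>115)&(v<225));T=fit((v<112)&(u>215)&(u<285))
xd=L[0]+R[0];xd/=np.linalg.norm(xd);yd=np.array([-xd[1],xd[0]])
for l in(L,R,T):print(l[0],l[1],l[2],np.degrees(np.arctan2(l[0][1],l[0][0])))
yc=(L[1]@yd+R[1]@yd)/2;O=xd*(T[1]@xd+60)+yd*yc;print('width',(R[1]-L[1])@yd,'O',O,'yaw',np.degrees(np.arctan2(xd[1],xd[0])))
g=cv2.cvtColor(c['image'],cv2.COLOR_BGR2GRAY).astype(int)
for v in (150,170,190): print(v,g[v-3:v+4,225:275].mean(0).astype(int).tolist())
for uv in [(248,145),(248,187)]: print(ray(c,uv,.050))
b=[(214,121),(283,121),(218,235),(279,235)]
B=np.array([ray(c,p,.010)[:2] for p in b])*1000;print(B.round(1).tolist())
s,M=st()
q=pts(c)[245:315,185:330].reshape(-1,3)*1000;r=(q-s['tool_pos']*1000)@M;m=abs(r[:,0]-145)<10
gg=g[275:285,170:345].mean(0);print('blank ends grad',170+np.argsort(-abs(np.diff(gg)))[:6], r[m][:,2].min(),r[m][:,2].max())
```

```text
[ 0.9835516  -0.18062717] [ 482.895   -259.01993] 109 -10.406293
[ 0.97721875 -0.21223463] [ 488.22714 -161.66624] 109 -12.253341
[0.18319634 0.98307633] [ 416.1728  -194.31113] 69 79.444
width 96.50405 O [ 474.59338 -208.1456 ] yaw -11.329815
150 [88, 87, 86, 86, 86, 85, 84, 81, 79, 78, 80, 80, 80, 79, 75, 68, 64, 71, 81, 85, 86, 85, 86, 86, 85, 84, 83, 81, 80, 79, 77, 75, 74, 74, 74, 74, 74, 74, 75, 75, 76, 78, 80, 80, 80, 80, 82, 84, 85, 86]
170 [88, 87, 87, 86, 85, 85, 85, 88, 98, 109, 114, 115, 115, 114, 111, 101, 82, 74, 79, 84, 86, 85, 86, 86, 86, 85, 84, 85, 85, 89, 99, 109, 114, 114, 114, 114, 112, 104, 92, 86, 85, 85, 86, 85, 85, 85, 86, 87, 87, 87]
190 [87, 87, 86, 85, 84, 85, 86, 92, 102, 109, 112, 113, 112, 112, 109, 100, 89, 84, 84, 84, 85, 85, 85, 85, 84, 83, 83, 84, 84, 89, 98, 108, 112, 113, 113, 113, 111, 104, 93, 85, 83, 84, 84, 83, 84, 84, 85, 86, 85, 85]
[ 0.45273532 -0.20400618  0.05      ]
[ 0.49712421 -0.21261535  0.05      ]
[[425.6, -238.7], [439.9, -162.2], [565.0, -265.6], [579.2, -189.2]]
t 5.5 tcp [ 0.48   -0.2024  0.4017] x [-0.  0. -1.] y [-0.983  0.182  0.   ] z [0.182 0.983 0.   ] F [ 0.5  0.  -3.9] w 0.0554
blank ends grad [185 324 186 325 184 323] -30.487073623731362 33.813335405240366
```

{"name": "drive_tool", "arguments": {
  "targets": [
    [50,0,3,-6.5,0.005],
    [50,50,3,-6.5,0.005],
    [50,100,3,-6.5,0.005],
    [50,150,3,-6.5,0.005],
    [50,180,3,-6.5,0.005]
  ]
}}

```text
time: 6.12
tool_pos: [0.4751, -0.2089, 0.2196]
eef_rot: [-1.067, 1.294, 1.07]
ft_force: [0.9, 1.1, -3.8]
grip_width: 0.0553
```

```bash
cat > chk.py <<'E'
from h import *
s,M=st();c=grab('wrist');cv2.imwrite('pics/w6.png',c['image'])
T=s['tool_pos']*1000
a=np.radians(-10.8);xd=np.array([np.cos(a),np.sin(a)]);yd=np.array([-xd[1],xd[0]])
O=np.array([475.3,-208.1])
B=T+151.2*M[:,0]+.77*M[:,1];print('blank ctr in fixture',((B[:2]-O)@xd).round(2),((B[:2]-O)@yd).round(2),B[2].round(2))
E
python3 chk.py
```

```text
t 6.125 tcp [ 0.4751 -0.2089  0.2196] x [-0.002  0.001 -1.   ] y [-0.982  0.188  0.002] z [0.188 0.982 0.001] F [ 0.9  1.1 -3.8] w 0.0553
blank ctr in fixture -1.1 -0.73 68.39
```

View pics/w6.png

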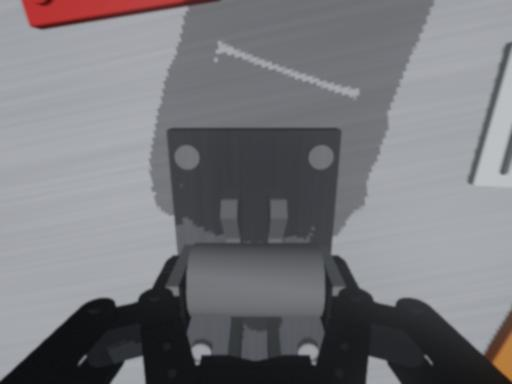

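The blank (mid u 254.7) is centred laterally over the V plates (mid u 254). Lowering gently.

{"name": "drive_tool", "arguments": {
  "targets": [
    [50,3,-0.8,0.3,0],
    [50,6,-0.8,0.3,0],
    [50,9,-0.8,0.3,0],
    [50,11.5,-0.8,0.3,0],
    [50,13,-0.8,0.3,0]
  ]
}}

```text
time: 6.8
tool_pos: [0.4765, -0.2092, 0.2088]
eef_rot: [-1.068, 1.293, 1.068]
ft_force: [0.1, -0.3, -4.2]
grip_width: 0.0554
```

{"name": "drive_tool", "arguments": {
  "targets": [
    [50,0.5,0,0,0],
    [50,1,0,0,0],
    [50,1.5,0,0,0],
    [50,2,0,0,0],
    [50,2,0,0,0]
  ]
}}

```text
time: 7.42
tool_pos: [0.4765, -0.2092, 0.2067]
eef_rot: [-1.068, 1.293, 1.068]
ft_force: [0.6, -0.5, -4.4]
grip_width: 0.0551
```

```bash
python3 chk.py
```

```text
t 7.425 tcp [ 0.4765 -0.2092  0.2067] x [-0.  0. -1.] y [-0.982  0.189  0.   ] z [0.189 0.982 0.   ] F [ 0.6 -0.5 -4.4] w 0.0551
blank ctr in fixture 0.57 -0.89 55.46
```

{"name": "drive_tool", "arguments": {
  "targets": [
    [50,0.5,0.3,0.4,0],
    [50,1,0.4,0.4,0],
    [50,1.5,0.4,0.4,0],
    [50,2,0.4,0.4,0],
    [50,2.4,0.4,0.4,0]
  ]
}}

```text
time: 8.1
tool_pos: [0.4761, -0.2088, 0.2043]
eef_rot: [-1.068, 1.293, 1.068]
ft_force: [0.3, 0.6, -4.6]
grip_width: 0.0553
```

{"name": "drive_tool", "arguments": {
  "targets": [
    [50,0.3,0,0,0],
    [50,0.6,0,0,0],
    [50,0.9,0,0,0],
    [50,1.2,0,0,0],
    [50,1.2,0,0,0]
  ]
}}

```text
time: 8.72
tool_pos: [0.4762, -0.2087, 0.2036]
eef_rot: [-1.068, 1.293, 1.068]
ft_force: [-4.1, 1.0, 7.5]
grip_width: 0.0552
```

Contact. The force leans to -x, so I'll nudge that way and settle.

{"name": "drive_tool", "arguments": {
  "targets": [
    [50,0.1,0.3,0,0],
    [50,0.3,0.5,0,0],
    [50,0.4,0.5,0,0],
    [50,0.4,0.5,0,0],
    [50,0.4,0.5,0,0]
  ]
}}

```text
time: 9.35
tool_pos: [0.4758, -0.2087, 0.2035]
eef_rot: [-1.069, 1.293, 1.068]
ft_force: [-2.7, 2.1, 8.7]
grip_width: 0.0554
```

```bash
python3 chk.py
```

```text
t 9.35 tcp [ 0.4758 -0.2087  0.2035] x [ 0.001 -0.    -1.   ] y [-0.982  0.189 -0.001] z [ 0.189  0.982 -0.   ] F [-2.7  2.1  8.7] w 0.0554
blank ctr in fixture 0.02 -0.53 52.26
```

Run:
```python
from h import *
c=load('wrist');g=cv2.cvtColor(c['image'],cv2.COLOR_BGR2GRAY).astype(int)
for v in (190,205,215,225,235,280): print(v,g[v-2:v+3,165:345].mean(0).astype(int)[::2].tolist())
```

```text
190 [67, 67, 66, 66, 67, 67, 67, 66, 67, 66, 66, 65, 65, 64, 63, 64, 65, 65, 65, 65, 64, 64, 64, 63, 63, 62, 62, 63, 63, 63, 62, 62, 62, 63, 64, 63, 62, 62, 62, 63, 62, 62, 62, 63, 63, 62, 62, 62, 62, 62, 62, 62, 62, 63, 62, 62, 63, 63, 63, 62, 63, 62, 62, 63, 64, 63, 62, 63, 63, 63, 64, 65, 64, 65, 66, 66, 65, 65, 67, 66, 66, 67, 67, 67, 68, 68, 67, 68, 68, 73]
205 [75, 67, 67, 66, 66, 67, 67, 67, 67, 67, 67, 66, 65, 65, 64, 64, 65, 65, 65, 65, 65, 64, 63, 63, 63, 62, 62, 63, 64, 65, 65, 65, 65, 65, 65, 65, 62, 60, 63, 64, 63, 63, 63, 63, 63, 62, 63, 62, 62, 62, 63, 62, 61, 65, 65, 65, 65, 65, 65, 65, 64, 63, 62, 63, 63, 63, 63, 63, 63, 64, 65, 65, 64, 65, 66, 66, 65, 67, 67, 66, 67, 66, 67, 68, 68, 67, 68, 67, 69, 94]
215 [91, 68, 67, 67, 67, 67, 67, 68, 67, 66, 67, 67, 65, 65, 64, 64, 64, 65, 66, 65, 65, 64, 64, 63, 64, 75, 99, 104, 104, 103, 103, 103, 103, 103, 100, 72, 57, 58, 63, 63, 64, 63, 63, 64, 64, 62, 62, 63, 62, 63, 63, 62, 59, 78, 100, 103, 103, 103, 103, 103, 103, 103, 96, 72, 64, 63, 63, 63, 64, 65, 66, 65, 65, 66, 66, 66, 66, 67, 67, 66, 66, 67, 67, 69, 68, 67, 69, 6
[... 498 characters left out ...]
 64, 71, 86, 90, 90, 90, 90, 90, 90, 89, 86, 68, 57, 59, 63, 65, 65, 64, 64, 66, 65, 64, 63, 63, 64, 64, 64, 63, 59, 72, 88, 90, 90, 89, 89, 89, 89, 89, 84, 69, 64, 64, 64, 64, 65, 67, 67, 66, 67, 67, 66, 67, 67, 68, 68, 67, 68, 68, 69, 69, 68, 69, 69, 76, 108, 118]
280 [34, 49, 69, 74, 74, 74, 73, 69, 47, 33, 55, 111, 122, 122, 122, 122, 122, 122, 122, 122, 122, 122, 122, 122, 122, 122, 122, 123, 122, 123, 123, 122, 122, 122, 122, 122, 122, 121, 122, 122, 121, 121, 121, 121, 121, 121, 121, 121, 120, 120, 120, 120, 120, 120, 119, 119, 119, 119, 119, 119, 119, 119, 118, 118, 118, 118, 117, 118, 117, 117, 117, 117, 117, 117, 117, 116, 116, 117, 116, 110, 67, 38, 47, 68, 75, 76, 76, 76, 75, 61]
```

View pics/w6.png

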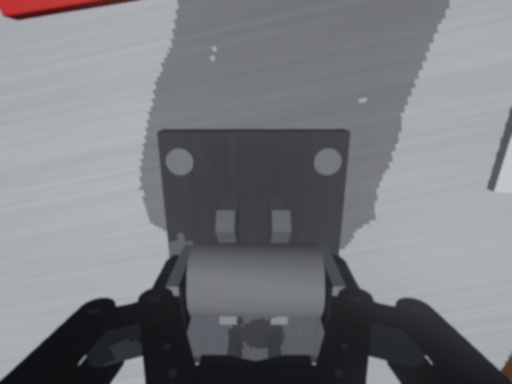

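The blank (u 186–324) lies across both V plates (u 215–235 and 271–291), so it's centred to within about 0.5 mm and seated at z 52.3 mm. Releasing.

{"name": "drive_tool", "arguments": {
  "targets": [
    [58,0,0,0,0],
    [64,0,0,0,0],
    [72,0,0,0,0],
    [80,0,0,0,0],
    [80,0,0,0,0]
  ]
}}

```text
time: 10.02
tool_pos: [0.4756, -0.2087, 0.2026]
eef_rot: [-1.068, 1.293, 1.068]
ft_force: [0.2, -1.0, -0.2]
grip_width: 0.0802
```

{"name": "drive_tool", "arguments": {
  "targets": [
    [80,-10,0,0,0],
    [80,-35,0,0,0],
    [80,-75,0,0,0],
    [80,-125,0,0,0],
    [80,-180,0,0,0]
  ]
}}

```text
time: 10.65
tool_pos: [0.4753, -0.2084, 0.3848]
eef_rot: [-1.068, 1.293, 1.068]
ft_force: [0.1, -0.7, -0.9]
grip_width: 0.0799
```

Run:
```python
from h import *
s,M=st()
a=np.radians(-10.8);xd=np.array([np.cos(a),np.sin(a)]);yd=np.array([-xd[1],xd[0]]);O=np.array([475.3,-208.1])
from scipy.optimize import least_squares
for n in('wrist','scene','side'):
    c=grab(n);P=pts(c).reshape(-1,3)*1000;g=c['image'].mean(2).ravel()
    f=np.c_[(P[:,:2]-O)@xd,(P[:,:2]-O)@yd,P[:,2]]
    b=f[(abs(f[:,0])<20)&(abs(f[:,1])<40)&(f[:,2]>56)&(f[:,2]<75)]
    if len(b)>30:
        k=least_squares(lambda p:np.hypot(b[:,0]-p[0],b[:,2]-p[1])-16,[0,52],loss='soft_l1')
        print(n,'blank x,z',k.x.round(2),'y ends',np.percentile(b[:,1],[1,99]).round(1),len(b))
    kn=f[(abs(f[:,0]-95)<30)&(abs(f[:,1])<25)&(f[:,2]>186)&(f[:,2]<215)]
    if len(kn)>15:
        k=least_squares(lambda p:np.linalg.norm(kn-p,axis=1)-12,kn.mean(0)-[0,0,6],loss='soft_l1');print(n,'knob',k.x.round(1),len(kn))
```

```text
t 10.65 tcp [ 0.4753 -0.2084  0.3848] x [-0.  0. -1.] y [-0.982  0.189  0.   ] z [0.189 0.982 0.   ] F [ 0.1 -0.7 -0.9] w 0.0799
wrist blank x,z [-0.22 51.78] y ends [-26.8  27.8] 1744
wrist knob [ 8.060e+01 -1.000e-01  1.832e+02] 93
scene blank x,z [-0.49 51.39] y ends [-27.3  29.3] 145
scene knob [ 97.6  -0.6 196.4] 54
side blank x,z [ 1.3  50.63] y ends [-27.9  31.6] 121
side knob [ 98.6   0.6 196.3] 49
```

Blank seated: x -0.2 mm, z 51.8 mm, ends -26.8 and +27.8 mm. The knob is at fixture (98, 0, 196), so the arm angle is about 1.72. Going over the knob now.

{"name": "drive_tool", "arguments": {
  "targets": [
    [70,-25,0,0,0],
    [70,-30,-25,0,0],
    [70,-30,-60,0,0],
    [70,-30,-98,0,0],
    [70,-30,-98,0,0]
  ],
  "squeeze": 35
}}

```text
time: 11.42
tool_pos: [0.5731, -0.2272, 0.411]
eef_rot: [-1.067, 1.294, 1.07]
ft_force: [-0.5, -0.7, -0.5]
grip_width: 0.0702
```

```bash
cat > kn.py <<'E'
from h import *
from scipy.optimize import least_squares
s,M=st();T=s['tool_pos']*1000
a=np.radians(-10.8);xd=np.array([np.cos(a),np.sin(a)]);yd=np.array([-xd[1],xd[0]]);O=np.array([475.3,-208.1])
G=T+155*M[:,0];print('grasp in fixture',((G[:2]-O)@xd).round(2),((G[:2]-O)@yd).round(2),G[2].round(1),'q',np.round(s['q'],2))
E
cat > knw.py <<'E'
from kn import *
c=grab('wrist');cv2.imwrite('pics/w7.png',c['image']);P=pts(c).reshape(-1,3)*1000
f=np.c_[(P[:,:2]-O)@xd,(P[:,:2]-O)@yd,P[:,2]]
kn=f[(abs(f[:,0]-98)<18)&(abs(f[:,1])<18)&(f[:,2]>186)&(f[:,2]<215)]
if len(kn)>15:
    k=least_squares(lambda p:np.linalg.norm(kn-p,axis=1)-12,[98,0,196],loss='soft_l1');print('knob',k.x.round(1),len(kn))
E
python3 knw.py
```

```text
t 11.425 tcp [ 0.5731 -0.2272  0.411 ] x [-0.002  0.001 -1.   ] y [-0.982  0.188  0.002] z [0.188 0.982 0.001] F [-0.5 -0.7 -0.5] w 0.0702
grasp in fixture 99.35 -0.38 256.0 q [-0.45  0.47  1.46  0.    1.21 -1.83]
knob [ 97.8  -0.5 196.8] 1106
```

View pics/w7.png

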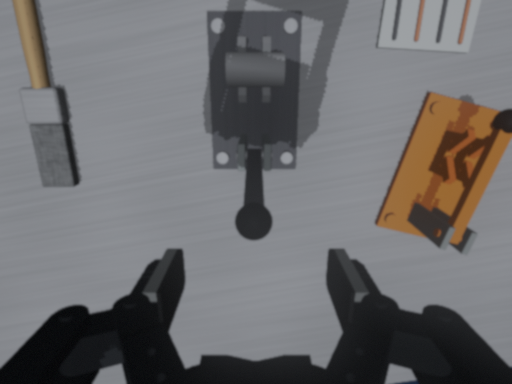

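The wrist view shows the blank lying in the V plates (255,68) and the knob at (254,221), midway between the fingers (185 and 328). Descending to it, then closing.

{"name": "drive_tool", "arguments": {
  "targets": [
    [60,15,1.3,0,0],
    [50,30,1.3,0,0],
    [50,45,1.3,0,0],
    [50,57,1.3,0,0],
    [50,57,1.3,0,0]
  ],
  "squeeze": 35
}}

```text
time: 12.1
tool_pos: [0.5704, -0.2268, 0.3546]
eef_rot: [-1.067, 1.294, 1.07]
ft_force: [-0.3, 0.7, 0.8]
grip_width: 0.0501
```

{"name": "drive_tool", "arguments": {
  "targets": [
    [40,0,0,0,0],
    [30,0,0,0,0],
    [22,0,0,0,0],
    [20,0,0,0,0],
    [20,0,0,0,0]
  ]
}}

```text
time: 12.72
tool_pos: [0.5707, -0.2275, 0.3564]
eef_rot: [-1.07, 1.293, 1.066]
ft_force: [-0.7, -5.2, 2.0]
grip_width: 0.0214
```

```bash
python3 kn.py
```

```text
t 12.725 tcp [ 0.5707 -0.2275  0.3564] x [ 0.001 -0.002 -1.   ] y [-0.982  0.189 -0.002] z [ 0.189  0.982 -0.002] F [-0.7 -5.2  2. ] w 0.0214
grasp in fixture 97.56 -1.44 201.4 q [-0.45  0.52  1.52 -0.    1.1  -1.84]
```

Opening reads 21.4 mm on a 24 mm ball, so the grip may be above the equator. Regripping about 4 mm lower and slightly recentred.

{"name": "drive_tool", "arguments": {
  "targets": [
    [34,0,0,0,0],
    [34,0,0,0.5,0],
    [34,2,0,0.5,0],
    [34,4,0,0.5,0],
    [34,4,0,0.5,0]
  ]
}}

```text
time: 13.35
tool_pos: [0.5707, -0.2264, 0.3514]
eef_rot: [-1.068, 1.293, 1.069]
ft_force: [0.1, 0.0, 0.0]
grip_width: 0.034
```

```bash
python3 kn.py
```

```text
t 13.35 tcp [ 0.5707 -0.2264  0.3514] x [-0.  0. -1.] y [-0.982  0.189  0.   ] z [0.189 0.982 0.   ] F [0.1 0.  0. ] w 0.034
grasp in fixture 97.03 -0.06 196.4 q [-0.45  0.52  1.53  0.    1.09 -1.83]
```

{"name": "drive_tool", "arguments": {
  "targets": [
    [26,0,0,0,0],
    [22,0,0,0,0],
    [20,0,0,0,0],
    [20,0,0,0,0],
    [20,0,0,0,0]
  ]
}}

```text
time: 13.98
tool_pos: [0.5706, -0.2274, 0.3519]
eef_rot: [-1.07, 1.294, 1.067]
ft_force: [-0.5, -7.9, -0.3]
grip_width: 0.0219
```

```bash
python3 kn.py
```

```text
t 13.975 tcp [ 0.5706 -0.2274  0.3519] x [ 0.    -0.002 -1.   ] y [-0.982  0.189 -0.001] z [ 0.189  0.982 -0.002] F [-0.5 -7.9 -0.3] w 0.0219
grasp in fixture 97.3 -1.39 196.9 q [-0.45  0.52  1.53 -0.    1.09 -1.83]
```

Run:
```python
import numpy as np
A=np.r_[1.711-np.arange(0,31)*.052, ]
A=np.r_[np.arange(1.711,.16,-.0517),.12,.09,.06,.03,.015]
k=np.c_[-(73+125*np.sin(A)),-(80-125*np.cos(A))]
for i in range(0,len(A)-1,5):
    print('a %.2f->%.2f'%(A[i],A[min(i+5,len(A)-1)]),(k[i+1:i+6]-k[i]).round(1).tolist())
```

```text
a 1.71->1.45 [[-0.7, 6.4], [-1.1, 12.9], [-1.2, 19.3], [-0.9, 25.8], [-0.4, 32.2]]
a 1.45->1.19 [[0.9, 6.4], [2.2, 12.7], [3.8, 19.0], [5.7, 25.2], [7.9, 31.2]]
a 1.19->0.94 [[2.5, 5.9], [5.4, 11.8], [8.5, 17.4], [11.9, 22.9], [15.6, 28.2]]
a 0.94->0.68 [[4.0, 5.1], [8.2, 10.0], [12.7, 14.7], [17.4, 19.1], [22.3, 23.3]]
a 0.68->0.42 [[5.1, 3.9], [10.5, 7.6], [16.0, 10.9], [21.7, 14.0], [27.5, 16.8]]
a 0.42->0.12 [[6.0, 2.5], [12.1, 4.6], [18.3, 6.5], [24.5, 8.0], [35.8, 9.9]]
a 0.12->0.01 [[3.7, 0.4], [7.5, 0.7], [11.2, 0.8], [13.1, 0.9]]
```

{"name": "drive_tool", "arguments": {
  "targets": [
    [20,-0.7,6.4,-1,0],
    [20,-1.1,12.9,-1,0],
    [20,-1.2,19.3,-1,0],
    [20,-0.9,25.8,-1,0],
    [20,-0.4,32.2,-1,0]
  ],
  "squeeze": 40
}}

```text
time: 14.6
tool_pos: [0.5384, -0.2215, 0.3524]
eef_rot: [-1.069, 1.293, 1.067]
ft_force: [0.4, -6.0, 0.7]
grip_width: 0.0212
```

```bash
python3 kn.py
```

```text
t 14.6 tcp [ 0.5384 -0.2215  0.3524] x [ 0.001 -0.001 -1.   ] y [-0.982  0.189 -0.001] z [ 0.189  0.982 -0.001] F [ 0.4 -6.   0.7] w 0.0212
grasp in fixture 64.64 -1.43 197.4 q [-0.47  0.47  1.62 -0.    1.06 -1.85]
```

```bash
cat > arm.py <<'E'
from kn import *
for n in('scene','side'):
    c=grab(n);P=pts(c).reshape(-1,3)*1000;g=c['image'].max(2).ravel()
    f=np.c_[(P[:,:2]-O)@xd,(P[:,:2]-O)@yd,P[:,2]]
    b=f[(abs(f[:,1])<9)&(f[:,0]>-70)&(f[:,0]<120)&(f[:,2]>88)&(f[:,2]<G[2]-5)&(g<60)]
    if len(b)>10: print(n,len(b),'arm angle',np.arctan2(b[:,2]-73,80-b[:,0]).mean().round(3))
    d=f[(abs(f[:,0])<18)&(abs(f[:,1])<40)&(f[:,2]>56)&(f[:,2]<70)&(g>85)];print('  blank',len(d),d.mean(0).round(1) if len(d) else '')
E
python3 arm.py
```

```text
t 14.6 tcp [ 0.5384 -0.2215  0.3524] x [ 0.001 -0.001 -1.   ] y [-0.982  0.189 -0.001] z [ 0.189  0.982 -0.001] F [ 0.4 -6.   0.7] w 0.0212
grasp in fixture 64.64 -1.43 197.4 q [-0.47  0.47  1.62 -0.    1.06 -1.85]
scene 91 arm angle 1.516
  blank 54 [ 2.9 -1.9 66.2]
side 26 arm angle 1.425
  blank 117 [-1.9  4.1 63.9]
```

{"name": "drive_tool", "arguments": {
  "targets": [
    [20,0.9,6.4,-0.5,0],
    [20,2.2,12.7,-0.5,0],
    [20,3.8,19.0,-0.5,0],
    [20,4.7,22.2,-0.5,0],
    [20,4.7,22.2,-0.5,0]
  ]
}}

```text
time: 15.32
tool_pos: [0.5166, -0.2175, 0.3474]
eef_rot: [-1.068, 1.293, 1.069]
ft_force: [-1.5, -2.4, 5.4]
grip_width: 0.0218
```

```bash
python3 arm.py
```

```text
t 15.325 tcp [ 0.5166 -0.2175  0.3474] x [-0.001  0.    -1.   ] y [-0.982  0.189  0.001] z [0.189 0.982 0.   ] F [-1.5 -2.4  5.4] w 0.0218
grasp in fixture 42.21 -1.5 192.4 q [-0.48  0.43  1.68 -0.    1.03 -1.86]
scene 114 arm angle 1.356
  blank 50 [ 2.7 -3.5 66.5]
side 19 arm angle 1.277
  blank 116 [-1.7  5.  63.8]
```

The arm follows. Continuing along the arc from a = 1.27.

Run:
```python
import numpy as np
A=np.r_[np.arange(1.27,.15,-.045),.13,.10,.075,.05,.03]
k=np.c_[-(73+125*np.sin(A)),-(80-125*np.cos(A))]
for i in range(0,len(A)-1,5):
    print('a %.2f->%.2f'%(A[i],A[min(i+5,len(A)-1)]),(k[i+1:i+6]-k[i]).round(1).tolist(), 'grasp end',-k[min(i+5,len(A)-1)][::-1].round(1))
```

```text
a 1.27->1.05 [[1.8, 5.3], [3.8, 10.6], [6.1, 15.7], [8.6, 20.8], [11.3, 25.7]] grasp end [ 17.3 181.1]
a 1.05->0.82 [[2.9, 4.8], [6.1, 9.5], [9.4, 14.0], [13.0, 18.3], [16.7, 22.5]] grasp end [ -5.3 164.4]
a 0.82->0.60 [[3.9, 4.0], [8.0, 7.9], [12.3, 11.5], [16.7, 15.0], [21.3, 18.2]] grasp end [-23.5 143.1]
a 0.60->0.37 [[4.7, 3.0], [9.6, 5.9], [14.6, 8.5], [19.7, 10.9], [24.9, 13.0]] grasp end [-36.5 118.2]
a 0.37->0.13 [[5.3, 1.9], [10.7, 3.6], [16.1, 5.0], [21.6, 6.2], [29.0, 7.4]] grasp end [-43.9  89.2]
a 0.13->0.03 [[3.7, 0.4], [6.8, 0.7], [10.0, 0.9], [12.5, 1.0]] grasp end [-44.9  76.7]
```

{"name": "drive_tool", "arguments": {
  "targets": [
    [20,1.8,5.3,0,0],
    [20,3.8,10.5,0,0],
    [20,6.1,15.6,0,0],
    [20,8.5,20.6,0,0],
    [20,11.2,25.5,0,0]
  ]
}}

```text
time: 16.05
tool_pos: [0.4915, -0.2127, 0.3359]
eef_rot: [-1.068, 1.293, 1.069]
ft_force: [-0.8, -3.0, 1.7]
grip_width: 0.0219
```

{"name": "drive_tool", "arguments": {
  "targets": [
    [20,2.9,4.8,0,0],
    [20,6.1,9.5,0,0],
    [20,9.4,14.0,0,0],
    [20,13.0,18.3,0,0],
    [20,16.7,22.5,0,0]
  ]
}}

```text
time: 16.68
tool_pos: [0.4696, -0.2085, 0.3191]
eef_rot: [-1.068, 1.293, 1.068]
ft_force: [-0.4, -2.6, 1.2]
grip_width: 0.0215
```

```bash
python3 arm.py
```

```text
t 16.675 tcp [ 0.4696 -0.2085  0.3191] x [-0.  0. -1.] y [-0.982  0.189  0.   ] z [0.189 0.982 0.   ] F [-0.4 -2.6  1.2] w 0.0215
grasp in fixture -5.55 -1.48 164.1 q [-0.51  0.4   1.83 -0.    0.92 -1.89]
scene 118 arm angle 0.926
  blank 85 [ 4.7  3.4 65.4]
side 14 arm angle 0.846
  blank 121 [-1.6  5.5 63.9]
```

Tracking well (grasp at -5.6, 164.1; expected -5.3, 164.4). Continuing.

{"name": "drive_tool", "arguments": {
  "targets": [
    [20,3.9,4.0,0,0],
    [20,8.0,7.9,0,0],
    [20,12.3,11.5,0,0],
    [20,16.7,15.0,0,0],
    [20,21.3,18.2,0,0]
  ]
}}

```text
time: 17.4
tool_pos: [0.4516, -0.2051, 0.2979]
eef_rot: [-1.068, 1.293, 1.069]
ft_force: [-3.2, -3.4, 3.0]
grip_width: 0.0214
```

{"name": "drive_tool", "arguments": {
  "targets": [
    [20,4.7,3.0,0,0],
    [20,9.6,5.9,0,0],
    [20,14.6,8.5,0,0],
    [20,19.7,10.9,0,0],
    [20,24.9,13.0,0,0]
  ]
}}

```text
time: 18.02
tool_pos: [0.4391, -0.2027, 0.273]
eef_rot: [-1.068, 1.293, 1.068]
ft_force: [-1.8, -3.9, 0.7]
grip_width: 0.0216
```

```bash
python3 arm.py
```

```text
t 18.025 tcp [ 0.4391 -0.2027  0.273 ] x [ 0. -0. -1.] y [-0.982  0.189 -0.   ] z [ 0.189  0.982 -0.   ] F [-1.8 -3.9  0.7] w 0.0216
grasp in fixture -36.53 -1.47 118.0 q [-0.53  0.42  1.93 -0.    0.79 -1.91]
scene 38 arm angle 0.449
  blank 66 [ 2.9 14.1 64.7]
  blank 120 [-1.6  6.3 63.8]
```

{"name": "drive_tool", "arguments": {
  "targets": [
    [20,5.3,1.9,0,0],
    [20,10.7,3.6,0,0],
    [20,16.1,5.0,0,0],
    [20,21.6,6.2,0,0],
    [20,27,7.1,0,0]
  ]
}}

```text
time: 18.75
tool_pos: [0.4321, -0.2013, 0.2459]
eef_rot: [-1.068, 1.293, 1.069]
ft_force: [-2.7, -4.4, 0.6]
grip_width: 0.0215
```

{"name": "drive_tool", "arguments": {
  "targets": [
    [20,3,0.5,0,0],
    [20,6,0.9,0,0],
    [20,8.5,1.1,0,0],
    [20,10.5,1.2,0,0],
    [20,12,1.2,0,0]
  ]
}}

```text
time: 19.38
tool_pos: [0.431, -0.2011, 0.2342]
eef_rot: [-1.068, 1.293, 1.068]
ft_force: [-3.2, -3.8, -0.7]
grip_width: 0.0214
```

```bash
python3 kn.py
```

```text
t 19.375 tcp [ 0.431  -0.2011  0.2342] x [-0.  0. -1.] y [-0.982  0.189  0.   ] z [0.189 0.982 0.   ] F [-3.2 -3.8 -0.7] w 0.0214
grasp in fixture -44.84 -1.44 79.2 q [-0.53  0.48  1.97 -0.    0.69 -1.92]
```

Slow final approach until contact shows in Fz.

{"name": "drive_tool", "arguments": {
  "targets": [
    [20,0.8,0,0,0],
    [20,1.6,0,0,0],
    [20,2.4,0,0,0],
    [20,3.2,0,0,0],
    [20,4.0,0,0,0]
  ]
}}

```text
time: 20.0
tool_pos: [0.4309, -0.2011, 0.2302]
eef_rot: [-1.068, 1.293, 1.069]
ft_force: [-2.6, -4.9, -0.1]
grip_width: 0.022
```

{"name": "drive_tool", "arguments": {
  "targets": [
    [20,0.4,0,0,0],
    [20,0.8,0,0,0],
    [20,1.2,0,0,0],
    [20,1.6,0,0,0],
    [20,1.6,0,0,0]
  ]
}}

```text
time: 20.62
tool_pos: [0.431, -0.2011, 0.2286]
eef_rot: [-1.068, 1.293, 1.068]
ft_force: [-2.4, -4.1, -0.2]
grip_width: 0.0218
```

{"name": "drive_tool", "arguments": {
  "targets": [
    [20,0.3,0,0,0],
    [20,0.6,0,0,0],
    [20,0.9,0,0,0],
    [20,1.2,0,0,0],
    [20,1.2,0,0,0]
  ]
}}

```text
time: 21.25
tool_pos: [0.431, -0.2011, 0.2274]
eef_rot: [-1.068, 1.293, 1.068]
ft_force: [-2.1, -4.8, -0.7]
grip_width: 0.0217
```

{"name": "drive_tool", "arguments": {
  "targets": [
    [20,0.3,0,0,0],
    [20,0.6,0,0,0],
    [20,0.9,0,0,0],
    [20,1.2,0,0,0],
    [20,1.2,0,0,0]
  ]
}}

```text
time: 21.88
tool_pos: [0.4309, -0.2011, 0.2262]
eef_rot: [-1.068, 1.293, 1.068]
ft_force: [-3.4, -4.9, -0.3]
grip_width: 0.0217
```

Run:
```python
from kn import *
# check arm bar top over blank & blank via scene/side clouds
for n in('scene','side'):
    c=grab(n);P=pts(c).reshape(-1,3)*1000;g=c['image'].max(2).ravel()
    f=np.c_[(P[:,:2]-O)@xd,(P[:,:2]-O)@yd,P[:,2]]
    for lo in range(-30,70,20):
        b=f[(abs(f[:,1])<6)&(f[:,0]>lo)&(f[:,0]<lo+20)&(f[:,2]>60)&(f[:,2]<105)&(g<80)]
        if len(b)>2: print(n,lo,len(b),np.percentile(b[:,2],[50,95]).round(1))
```

```text
t 21.875 tcp [ 0.4309 -0.2011  0.2262] x [-0.  0. -1.] y [-0.982  0.189  0.   ] z [0.189 0.982 0.   ] F [-3.4 -4.9 -0.3] w 0.0217
grasp in fixture -44.95 -1.44 71.2 q [-0.53  0.5   1.97 -0.    0.67 -1.92]
scene -30 20 [79.3 83. ]
scene -10 20 [79.4 82.7]
scene 10 17 [78.9 82. ]
scene 30 22 [78.9 80.8]
scene 50 21 [78.9 81.4]
```

{"name": "drive_tool", "arguments": {
  "targets": [
    [20,0.3,0,0,0],
    [20,0.6,0,0,0],
    [20,0.8,0,0,0],
    [20,1,0,0,0],
    [20,1,0,0,0]
  ]
}}

```text
time: 22.6
tool_pos: [0.431, -0.2011, 0.2252]
eef_rot: [-1.068, 1.293, 1.068]
ft_force: [-2.4, -4.1, 0.5]
grip_width: 0.0218
```

{"name": "drive_tool", "arguments": {
  "targets": [
    [20,0.2,0,0,0],
    [20,0.4,0,0,0],
    [20,0.6,0,0,0],
    [20,0.8,0,0,0],
    [20,0.8,0,0,0]
  ]
}}

```text
time: 23.22
tool_pos: [0.431, -0.2011, 0.2244]
eef_rot: [-1.068, 1.293, 1.068]
ft_force: [-1.9, -4.9, -1.5]
grip_width: 0.0217
```

Run:
```python
from kn import *
a=[]
for n in('scene','side'):
  for i in range(2):
    c=grab(n);a.append(telemetry.sense()['ft_force'][2]);P=pts(c).reshape(-1,3)*1000;g=c['image'].max(2).ravel()
    f=np.c_[(P[:,:2]-O)@xd,(P[:,:2]-O)@yd,P[:,2]]
    b=f[(abs(f[:,1])<6)&(f[:,0]>-30)&(f[:,0]<70)&(f[:,2]>70)&(f[:,2]<90)&(g<80)]
    if len(b)>5: print(n,len(b),np.polyfit(b[:,0],b[:,2],1).round(3),np.percentile(b[:,2],[50]))
  im=c['image']; u,v=proj(c,np.r_[O+0*xd,60]/1000); u,v=int(u),int(v)
  cr=im[max(0,v-35):v+35,max(0,u-50):u+50]; cv2.imwrite(f'/tmp/{n}_c.png',cr)
ims=[cv2.resize(cv2.imread(f'/tmp/{n}_c.png'),(600,420) if 0 else (400,280),interpolation=cv2.INTER_CUBIC) for n in('scene','side')]
w=cv2.resize(grab('wrist')['image'],(400,300))
sc=cv2.resize(load('scene')['image'][200:300,240:340],(300,300),interpolation=cv2.INTER_CUBIC)
row=np.hstack([w,np.pad(sc,((0,0),(0,100),(0,0)))])
cv2.imwrite('pics/last.png',np.vstack([np.hstack(ims),row]));print(a)
```

```text
t 23.225 tcp [ 0.431  -0.2011  0.2244] x [-0.  0. -1.] y [-0.982  0.189  0.   ] z [0.189 0.982 0.   ] F [-1.9 -4.9 -1.5] w 0.0217
grasp in fixture -44.83 -1.46 69.4 q [-0.53  0.5   1.97 -0.    0.67 -1.92]
scene 96 [-8.0000e-03  7.8824e+01] [78.81539673]
scene 94 [-2.2000e-02  7.9279e+01] [78.74922721]
side 12 [-1.8000e-02  7.3702e+01] [73.70037734]
[np.float64(-1.0242307601526899), np.float64(-0.46027517166349063), np.float64(0.3134862801639162), np.float64(0.6718208773554786)]
```

View pics/last.png

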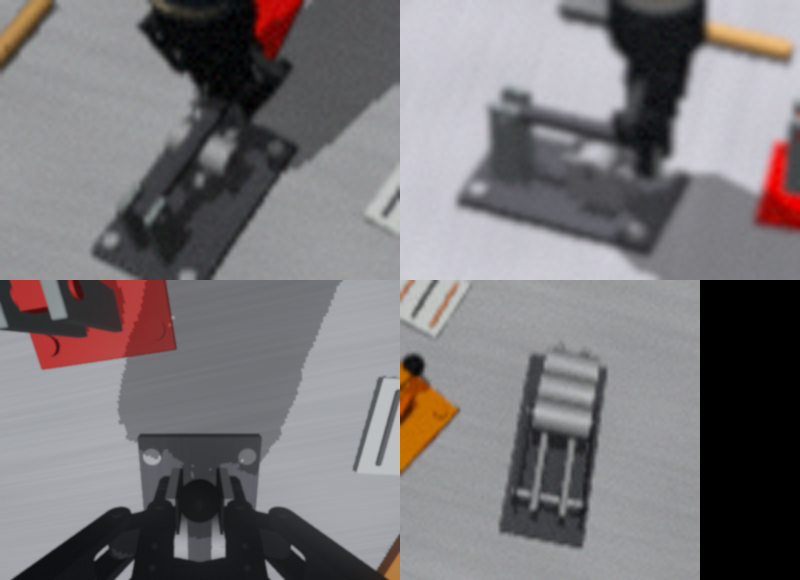

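The rack's three remaining blanks have rolled to the stop. The arm is about level over the blank, with the knob between the fingers. I'll measure knob height from wrist depth, without viewing another picture.

Run:
```python
from kn import *
c=load('wrist');P=pts(c).reshape(-1,3)*1000
f=np.c_[(P[:,:2]-O)@xd,(P[:,:2]-O)@yd,P[:,2]]
b=f[(abs(f[:,0]+45)<9)&(abs(f[:,1]+.5)<8)&(f[:,2]>70)&(f[:,2]<95)]
k=least_squares(lambda p:np.linalg.norm(b-p,axis=1)-12,[-45,0,73],loss='soft_l1');print('knob',k.x.round(2),len(b),np.abs(k.fun).mean(), b[:,2].max())
b=f[(f[:,0]>-30)&(f[:,0]<10)&(abs(f[:,1])<6)&(f[:,2]>70)&(f[:,2]<90)]
print(len(b),b[:,2].mean() if len(b) else '', np.polyfit(b[:,0],b[:,2],1) if len(b)>5 else '')
# side image: bar upper edge along columns
c=load('side');g=cv2.cvtColor(c['image'],cv2.COLOR_BGR2GRAY).astype(float)
F=lambda x,y,z:proj(c,np.r_[O+x*xd+y*yd,z]/1000)
for a in(0,.03,.06):
    print(a,[F(80-r*np.cos(a),7,73+5*np.cos(a)+r*np.sin(a)).round(1).tolist() for r in(30,50,70,90)], 'bottom edge',[F(80-r*np.cos(a),7,68+r*np.sin(a)).round(1).tolist() for r in(30,50,70,90)])
for x in (50,30,20):
    u,v=F(x,7,73); u=int(round(u)); print(u,int(v)-10,g[int(v)-10:int(v)+12,u].astype(int).tolist())
```

```text
t 23.475 tcp [ 0.431  -0.2011  0.2244] x [-0.  0. -1.] y [-0.982  0.189  0.   ] z [0.189 0.982 0.   ] F [-1.8 -5.2 -0.6] w 0.0213
grasp in fixture -44.83 -1.43 69.4 q [-0.53  0.5   1.97  0.    0.67 -1.92]
knob [-45.11  -0.52  74.59] 1360 0.3913135255087188 87.4699542541905
1095 79.37427320620188 [-1.50625986e-02  7.90978107e+01]
0 [[232.0, 140.9], [237.8, 142.4], [243.6, 143.8], [249.5, 145.3]] bottom edge [[232.1, 143.3], [237.8, 144.8], [243.6, 146.3], [249.5, 147.7]]
0.03 [[232.0, 140.7], [237.8, 142.0], [243.6, 143.3], [249.5, 144.6]] bottom edge [[232.1, 143.1], [237.8, 144.4], [243.6, 145.7], [249.4, 147.1]]
0.06 [[232.0, 140.5], [237.7, 141.6], [243.6, 142.8], [249.4, 144.0]] bottom edge [[232.1, 142.9], [237.8, 144.1], [243.6, 145.2], [249.4, 146.4]]
232 132 [203, 201, 202, 200, 202, 192, 163, 125, 95, 75, 68, 109, 156, 158, 130, 104, 95, 99, 97, 97, 91, 84]
238 133 [200, 200, 201, 198, 200, 197, 183, 142, 110, 85, 67, 87, 135, 158, 142, 115, 105, 119, 120, 101, 92, 91]
241 134 [202, 200, 201, 200, 199, 194, 170, 131, 100, 78, 59, 82, 110, 106, 101, 114, 137, 144, 121, 95, 81, 81]
```

{"name": "drive_tool", "arguments": {
  "targets": [
    [20,0.3,0,0,0],
    [20,0.6,0,0,0],
    [20,0.9,0,0,0],
    [20,1.2,0,0,0],
    [20,1.2,0,0,0]
  ]
}}

```text
time: 24.1
tool_pos: [0.431, -0.2011, 0.2232]
eef_rot: [-1.068, 1.293, 1.068]
ft_force: [-2.1, -5.8, -0.4]
grip_width: 0.0215
```

```bash
cat > kw.py <<'E'
from kn import *
c=grab('wrist');P=pts(c).reshape(-1,3)*1000
f=np.c_[(P[:,:2]-O)@xd,(P[:,:2]-O)@yd,P[:,2]]
b=f[(abs(f[:,0]+45)<9)&(abs(f[:,1]+.5)<8)&(f[:,2]>65)&(f[:,2]<95)]
k=least_squares(lambda p:np.linalg.norm(b-p,axis=1)-12,[-45,0,73],loss='soft_l1');print('knob',k.x.round(2),len(b))
b=f[(f[:,0]>-30)&(f[:,0]<10)&(abs(f[:,1])<6)&(f[:,2]>70)&(f[:,2]<90)]
if len(b)>5:print('bar top',np.polyfit(b[:,0],b[:,2],1).round(3),len(b))
b=f[(abs(f[:,0])<16)&(abs(abs(f[:,1])-18)<8)&(f[:,2]>58)&(f[:,2]<75)]
if len(b)>30:
    k=least_squares(lambda p:np.hypot(b[:,0]-p[0],b[:,2]-p[1])-16,[0,52],loss='soft_l1');print('blank x,z',k.x.round(2),len(b))
E
python3 kw.py
```

```text
t 24.1 tcp [ 0.431  -0.2011  0.2232] x [-0.  0. -1.] y [-0.982  0.189  0.   ] z [0.189 0.982 0.   ] F [-2.1 -5.8 -0.4] w 0.0215
grasp in fixture -44.79 -1.45 68.2 q [-0.53  0.51  1.97 -0.    0.66 -1.92]
knob [-45.11  -0.46  73.38] 1368
bar top [-2.0000e-03  7.8392e+01] 1089
blank x,z [-0.18 51.88] 853
```

The knob follows the tool exactly: it dropped 1.2 mm and the bar slope is now 0.002. About 0.5 mm is left.

{"name": "drive_tool", "arguments": {
  "targets": [
    [20,0.2,0,0,0],
    [20,0.4,0,0,0],
    [20,0.6,0,0,0],
    [20,0.8,0,0,0],
    [20,0.8,0,0,0]
  ]
}}

```text
time: 24.78
tool_pos: [0.431, -0.2011, 0.2226]
eef_rot: [-1.068, 1.293, 1.068]
ft_force: [-3.7, -4.6, 2.9]
grip_width: 0.0216
```

```bash
python3 kw.py
```

```text
t 24.775 tcp [ 0.431  -0.2011  0.2226] x [-0.  0. -1.] y [-0.982  0.189  0.   ] z [0.189 0.982 0.   ] F [-3.7 -4.6  2.9] w 0.0216
grasp in fixture -44.81 -1.43 67.6 q [-0.53  0.51  1.97 -0.    0.66 -1.92]
knob [-45.04  -0.48  72.79] 1371
bar top [2.0000e-03 7.7986e+01] 1086
blank x,z [-0.13 51.84] 837
```

Contact: Fz has risen to about 3 N and the bar is level. Releasing and withdrawing upward.

{"name": "drive_tool", "arguments": {
  "targets": [
    [26,0,0,0,0],
    [32,0,0,0,0],
    [40,0,0,0,0],
    [48,0,0,0,0],
    [50,0,0,0,0]
  ]
}}

```text
time: 25.45
tool_pos: [0.4311, -0.2011, 0.2225]
eef_rot: [-1.068, 1.293, 1.068]
ft_force: [0.6, -0.4, -1.1]
grip_width: 0.0499
```

{"name": "drive_tool", "arguments": {
  "targets": [
    [50,-8,0,0,0],
    [50,-25,0,0,0],
    [50,-55,0,0,0],
    [50,-95,0,0,0],
    [50,-140,0,0,0]
  ]
}}

```text
time: 26.08
tool_pos: [0.4308, -0.201, 0.3641]
eef_rot: [-1.068, 1.293, 1.069]
ft_force: [0.1, -0.5, 0.4]
grip_width: 0.0497
```

```bash
python3 kw.py
python3 - <<'E'
from kn import *
c=load('wrist');P=pts(c).reshape(-1,3)*1000
f=np.c_[(P[:,:2]-O)@xd,(P[:,:2]-O)@yd,P[:,2]]
b=f[(abs(f[:,0])<7)&(f[:,2]>58)&(f[:,2]<72)&(abs(f[:,1])<40)];print('blank y ends',np.percentile(b[:,1],[1,99]).round(1))
for n in('scene','side'):
    d=grab(n);p=pts(d)
    q=p.reshape(-1,3)*1000;r=np.radians(4.8);e=np.c_[(q[:,:2]-[518.7,176.7])@[np.cos(r),np.sin(r)],(q[:,:2]-[518.7,176.7])@[-np.sin(r),np.cos(r)],q[:,2]]
    def cost(v):
        e1=e[(abs(e[:,1])<24)&(e[:,0]>-14)&(e[:,0]<82)&(e[:,2]>62)&(e[:,2]<105)]
        dd=np.array([np.hypot(e1[:,0]-v[0]-k*31.3,e1[:,2]-v[1]-k*6.7)-16 for k in range(3)]);return np.abs(dd).min(0)
    k=least_squares(cost,[0,62],loss='soft_l1');print(n,'rack lowest blank offset',k.x.round(1),cost(k.x).mean().round(2))
    if n=='side': print('hi')
E
```

```text
t 26.075 tcp [ 0.4308 -0.201   0.3641] x [-0.  0. -1.] y [-0.982  0.189  0.   ] z [0.189 0.982 0.   ] F [ 0.1 -0.5  0.4] w 0.0497
grasp in fixture -45.12 -1.31 209.1 q [-0.53  0.27  1.88  0.    0.99 -1.92]
knob [-45.19  -0.42  72.83] 374
bar top [-1.0000e-03  7.8027e+01] 549
blank x,z [-0.15 51.83] 954
t 26.125 tcp [ 0.4318 -0.2015  0.3696] x [ 0.007 -0.004 -1.   ] y [-0.982  0.189 -0.007] z [ 0.189  0.982 -0.003] F [ 3.  -1.5  7.3] w 0.0499
grasp in fixture -42.88 -2.03 214.6 q [-0.53  0.26  1.87  0.    1.   -1.92]
blank y ends [-26.8  28.2]
scene rack lowest blank offset [-0.3 61.6] 1.25
side rack lowest blank offset [ 1.6 61.1] 1.09
hi
```

Knob 72.8 mm, bar level, blank centred to about 0.6 mm, next blank at the stop. Handing in.

```bash
python3 -c "
from h import *
st(); print(robot.close_job())"
```

```text
t 26.225 tcp [ 0.4312 -0.2012  0.3648] x [ 0.004 -0.002 -1.   ] y [-0.982  0.189 -0.004] z [ 0.189  0.982 -0.002] F [-0.1 -0.5 -0.3] w 0.05
the job is handed in; nothing more can be done
None
```

I took the lowest blank from the rack, laid it in the V cradle and let go. Then I lowered the hold-down arm by its knob until it rested on the blank. The job was handed in at about 26 s, with the gripper raised and touching nothing; the hand-in gave no verdict.

**Last checks:**
- **Blank:** fixture x -0.15 mm and z 51.8 mm (nominal 52), with its ends at y -26.8 and +28.2 mm. That is centred to about 0.7 mm.
- **Hold-down arm:** level (slope -0.001), with the knob at 72.8 mm (nominal 73). Contact read about 3 N before I released it.
- **Rack:** the next blank lies at the stop and three remain. The scene and side cameras put it 0.3 mm below and 1.6 mm above the stop point along the slope.
- **Other items:** the moves stayed clear of the hammer, brush and sample plate. I did not measure them again at the end.

**Disagreements:**
- **Fixture position:** my first estimate from the scene camera was about 7 mm off the wrist camera's. I used the wrist value, and the seated blank agreed with it.
- **Knob grip:** the first pinch looked too high on the ball, so I regripped it 4 mm lower. The gripper read about 21.5 mm on the 24 mm knob throughout. By the end the ball sat about 5 mm higher in the pads than expected, but the arm followed the tool all the way down.

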